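# Put a culture bottle under the swing-arm inspection camera

### The job

Swing the camera head on its hinged arm aside, well clear of the round stage, and stand the culture bottle upright in the middle of the stage. Then swing the head back so that its lens is straight above the bottle, and let go. Leave the label roll, the dish and the marker where they are.

Things in the scene. Friction and masses are not known exactly. Their poses are not given: they have to be found in the camera images.
- stand: Inspection stand, fixed (place and yaw vary): white base plate 280 x 110 x 12 mm, a low round grey stage 72 mm across (top 18 mm above the bench, thin dark 60 mm ring on it) at its front, an upright steel post 22 mm thick at its rear. Origin: on the bench under the stage's centre. The post stands 155 mm off along its +x; the plate spans x -60 to 220 mm, y -55 to 55 mm; z up.
- stage (a point): Centre of the stage's flat top, 18 mm above the bench. Its axes are those of the stand. Caution, not part of the job: a tablet on the incubator at the left leans out over the bench's front edge, about x 0.30 to 0.44, y 0.27 to 0.42, z 0.19 to 0.38 m in the robot's frame; come in round it on the robot's side, or well above it.
- pivot (a point): Point on the post's vertical axis, about which the arm swings, at the arm's height (196 mm above the bench). The post and the hub end at 224 mm.
- swing_arm (a joint): Angle of the hinged arm about the post (rad): 0 = head straight above the stage, positive = counter-clockwise seen from above, so that the head moves to the stand's -y; -1.6 to 1.6, either way is fine. Friction of about 0.2 N m holds it wherever it is left. It starts within 0.3 of 0.
- lens (a point): Centre of the lens at the underside of the camera head, 165 mm above the bench, 155 mm from the post's axis. The head is a black drum 64 mm across from 165 to 210 mm height, at the end of a flat aluminium arm 22 mm wide. A bottle on the stage passes 29 mm below the lens.
- grip (a point): Middle of the upright round aluminium grip knob on top of the head (22 mm thick, from 216 to 254 mm above the bench, on the lens's axis); this point is 234 mm above the bench. Take it from above to swing the arm.
- bottle: Culture bottle, the only one: 37 mm thick, 118 mm high, about 0.12 kg, narrowing above half height to a neck with a round screw cap (21 mm thick, the top 10 mm). It stands upright, left or right of the stand. Origin: centre of its underside; z up. It can be held from above by the cap or the body.
- label_roll: Bystander: standing roll of cream label tape, 52 mm across and 50 mm high, on the other side of the stand from the bottle. Origin: centre of its underside.
- dish: Bystander: round petri dish 59 mm across and 15 mm high at the right, behind. Origin: centre of its underside.
- marker: Bystander: marker pen 132 mm long and 14 mm thick, lying at the left, behind. Origin: middle of its underside.
Not all that is in view belongs to the job. What is shaped like the bottle but pink is not meant.

How it is judged:
By the outcome, as a careful person would: the job done as asked, in the order asked, and still so for the second after the job is handed in, with the robot touching nothing.
It also fails if it takes over 72 s, if anything falls off the work surface, if the arm or the gripper's body presses on something with over 40 N, if the wrist force passes 120 N, or if a joint passes its speed limit or range.

### The arm

A 6-joint arm with a two-finger parallel gripper is mounted at the origin on a cart in front of the work surface, level with it; the furniture and walls round the work are solid. World frame = base frame: x ahead of the robot, y to its left, z up, the work surface at z = 0. Lengths are in m, angles in rad, forces in N, time in s.
With the tool pointing down it reaches from about 0.35 to 0.775 m from the base axis. Payload 5.5 kg.
Tool frame: the origin (TCP) lies midway between the tips of the shut fingers; the grasp point (between the pads) lies grasp_offset behind it (grasp_offset is the distance from the TCP to the grasp point, in m); z points along the fingers, y is the line along which they close (so a half turn about z gives the same grasp; the last joint's range is limited). The gripper opens to 85 mm and grips with 20 to 120 N. Pads are 22 mm wide; open, the fingers measure 114 mm over their backs; the gripper's body (76 mm by 85 mm) begins 54 mm behind the grasp point. The pads swing forward as they close: fully open they stand 13 mm farther back than shut.
Start: joints at [1.12, 0.313, 0.046, 1.304, 0, 1.431], TCP at [0.176, 0.547, 0.231] pointing down, gripper open.
Joint ranges: [-2.76, 2.76], [-0.86, 1.69], [-1.03, 1.26], [-2.2, 2.34], [-1.47, 1.5], [-3.14, 3.14]. Speed limits (rad/s): [2.57, 2.57, 3.14, 3.14, 3.14, 3.14].

### API

Orientations are given as a unit quaternion [w, x, y, z].
In Python, from workcell import * gives the robot as it stands.
- The arm moves only by the tool step_arm, never from a script. Its argument "deltas" is a list of rows, each a list of 7 numbers: the shift along the world's x, y, z in mm, then the turn, a rotation vector about the world's x, y, z in degrees, then the gripper's target within -1 to 1 (fully open at 1, half-way at 0, shut at -1). A call has 1 to 5 rows; each row shifts and turns the commanded pose from where the row before left it; what a row does not reach is not made up. A row lasts 1/10 s, in which the tool goes at most 50 mm and 8.59 degrees, less where a joint would pass 70% of its speed; a pose out of reach is approached as far as the arm can. A call is refused whole if a number of a shift passes 50 or a number of a turn 8.59, either way. A call with a gripper value outside its range is refused whole. The fingers move at their own pace and stop on an object; "newtons" is the grip in N (left out, the last holds). Time passes only in rows, so rows that do not move let the fingers close. It gives the time, the measured TCP pose, the force, the opening and the grip force at its end, in the units of the state.
- get_state(): the state, without advancing time (a new reading comes with each control period).
- read_camera(name): name is "side" or "top" or "wrist"; returns a dict with "image" (420x560x3 uint8, red, green, blue), "z_map" (420x560 float32, m along the optical axis (not along the pixel's ray), 0 where there is no reading), "K" (3x3 intrinsics, pixels), "world_from_camera" (4x4, takes a point from camera to world coordinates). Camera axes: x right, y down, z forward; pixel columns grow to the right and rows downward; lengths in m; the calibration is good to about 2 mm. A picture is of the moment at which its call begins.
- hand_in(): hands the job in; it is judged then, once.
The state is a dict: "clock": time; "joint_pos": joint angles; "qvel": joint speeds; "tau": joint torques, N m; "tcp_pos": TCP position; "orientation": TCP orientation; "wrist_force": force on the tool from outside, world axes, zero at the start; "ft_torque": the same for the moment, N m; "finger_gap": finger opening in m; "grip_force": force on a finger pad.
Only numpy, scipy, OpenCV 4.12 (cv2) and the standard library are available. Lean on these libraries where they do the work, as an engineer would, in place of code of your own. Each camera call takes 0.05 s, during which the arm holds its last target. There are 200 camera calls.

## Working session

There is one attempt and no reset: what is moved stays moved. The work goes in short steps, Python scripts to look and compute and a tool call to move; the robot and the scene stay as the last step left them, time stands still between calls to the robot, and variables do not carry over. Pictures are saved under pics/ and viewed, at most 10 in all, crops included, and the job is handed in when it is done.

Besides the shell and the picture viewer there is one more tool, called after ">>>" as a command line: name --pt "numbers of a row" for each row, then --argument value for the rest. step_arm: Moves the arm, as the interface text tells. Its arguments: {"type":"object","properties":{"deltas":{"type":"array","items":{"type":"array","items":{"type":"number"}}},"newtons":{"type":"number"}},"required":["deltas"]}

```bash
mkdir -p pics; ls; cat > h.py <<'E'
from workcell import *
import numpy as np, cv2
def snap(n,f):
    c=read_camera(n); cv2.imwrite(f'pics/{f}.png',c['image'][:,:,::-1]); np.savez(f'pics/{f}.npz',**c); return c
def pt(c,u,v):
    z=c['z_map'][v,u]; K=c['K']; p=np.array([(u-K[0,2])/K[0,0]*z,(v-K[1,2])/K[1,1]*z,z,1]); return (c['world_from_camera']@p)[:3].round(4)
def cloud(c):
    z=c['z_map'];K=c['K'];v,u=np.indices(z.shape)
    p=np.stack([(u-K[0,2])/K[0,0]*z,(v-K[1,2])/K[1,1]*z,z,np.ones_like(z)],-1)
    return (p@c['world_from_camera'].T)[...,:3]
E
python3 - <<'E'
from h import *
a=snap('top','top1'); b=snap('side','side1')
cv2.imwrite('pics/both.png',np.hstack([cv2.resize(x['image'],(400,300)) for x in (a,b)])[:,:,::-1])
s=get_state(); print(s)
E
```

```text
pics
{'clock': 0.1, 'joint_pos': array([1.12041682e+00, 3.13891768e-01, 4.51191075e-02, 1.30360199e+00,
       1.50984907e-05, 1.43117663e+00]), 'qvel': array([-7.87373844e-04, -2.45909073e-03,  2.79396031e-03,  9.30634264e-05,
       -5.99702484e-05, -6.41375605e-04]), 'tau': array([ 3.14981793e-03, -4.81724668e+01,  2.99243170e+01,  1.27547648e-02,
       -8.79169829e-05,  1.25058295e-05]), 'tcp_pos': array([0.17564594, 0.54705136, 0.23052796]), 'orientation': array([-2.36663563e-04,  1.54755395e-01,  9.87952501e-01, -7.52876764e-04]), 'wrist_force': array([ 0.28181656,  0.12951561, -0.08741564]), 'ft_torque': array([0.0247571 , 0.01639084, 0.03693858]), 'grip_force': 0.0, 'finger_gap': 0.08569803042895553}
```

View pics/top1.png

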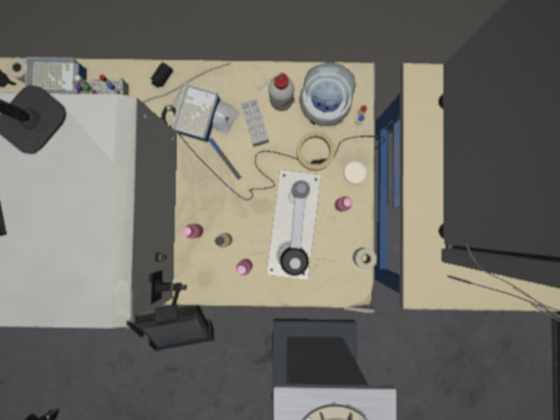

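View pics/side1.png

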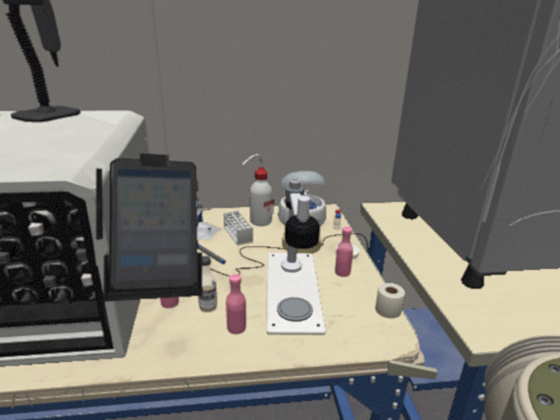

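The top view shows the stand, with the post at (300,189) and the head and knob at (295,261). Bottle-shaped things in it:
- grey/clear bottle with a dark cap, (223,240)
- pink ones at (192,231), (243,268) and (344,203)
- red-capped wash bottle at (281,90)

I choose (223,240), which is (206,285) in the side view. The label roll is at (365,258). Next I measure these and check a close crop.

```bash
python3 - <<'E'
from h import *
a=dict(np.load('pics/top1.npz')); b=dict(np.load('pics/side1.npz'))
P=cloud(a)
for n,(u,v) in dict(bottle=(223,240),knob=(295,264),post=(300,189),pink1=(192,231),pink2=(243,268),roll=(365,258),drum=(295,252),plateFL=(269,273),plateFR=(307,276),plateRL=(282,173),plateRR=(319,175),bench=(200,270)).items(): print(n,pt(a,u,v))
for n,(u,v) in dict(stage=(295,308),cap=(206,262),body=(208,295)).items(): print('side',n,pt(b,u,v))
print(a['world_from_camera'].round(3),a['K'][0,0]); print(b['world_from_camera'].round(3),b['K'][0,0])
# stage+plate from side cloud
Q=cloud(b)
c1=cv2.resize(a['image'][160:300,170:390],None,fx=3.6,fy=3.6,interpolation=cv2.INTER_CUBIC)[:300]
c1=cv2.resize(a['image'][160:300,170:390],(786,500),interpolation=cv2.INTER_CUBIC)
cv2.imwrite('pics/crop1.png',c1[:,:,::-1])
c2=cv2.resize(b['image'][190:345,150:355],(786,594),interpolation=cv2.INTER_CUBIC); cv2.imwrite('pics/crop2.png',c2[:,:,::-1])
E
```

```text
bottle [0.5354 0.2822 0.1188]
knob [0.4947 0.1164 0.2537]
post [0.6491 0.1072 0.2229]
pink1 [0.555  0.3605 0.0979]
pink2 [0.4705 0.2339 0.1172]
roll [ 0.4897 -0.0772 -0.0007]
drum [0.516  0.1154 0.2119]
plateFL [0.447  0.1759 0.0081]
plateFR [0.4412 0.0764 0.0105]
plateRL [0.7104 0.1462 0.0121]
plateRR [0.7066 0.0485 0.0133]
bench [ 0.4507  0.3589 -0.0017]
side stage [0.4933 0.1228 0.0187]
side cap [0.5229 0.2904 0.116 ]
side body [0.515  0.2902 0.0461]
[[ 1.700e-02 -9.990e-01  4.500e-02  5.710e-01]
 [-1.000e+00 -1.600e-02  2.000e-03  1.440e-01]
 [-1.000e-03 -4.500e-02 -9.990e-01  1.063e+00]
 [ 0.000e+00  0.000e+00  0.000e+00  1.000e+00]] 399.89244369085276
[[-0.127 -0.445  0.887 -0.152]
 [-0.992  0.038 -0.124  0.253]
 [ 0.021 -0.895 -0.446  0.538]
 [ 0.     0.     0.     1.   ]] 418.4330091442749
```

View pics/crop2.png

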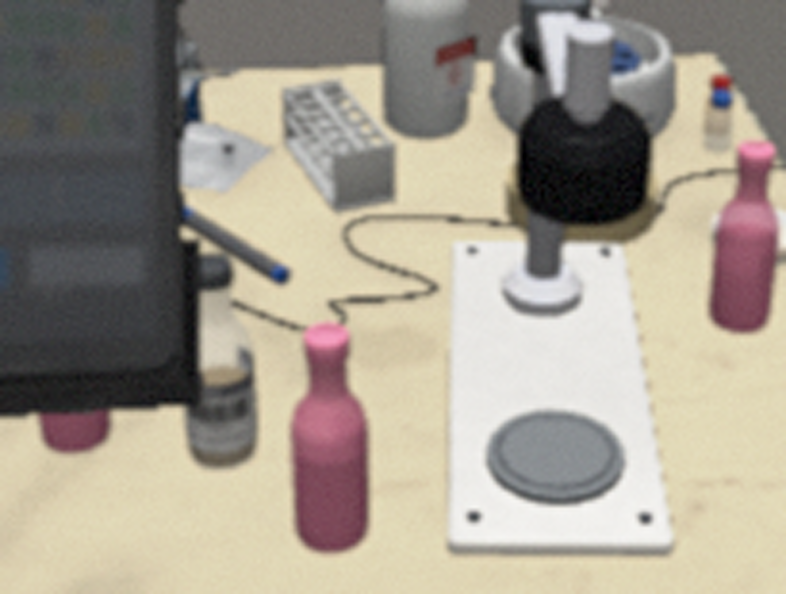

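View pics/crop1.png

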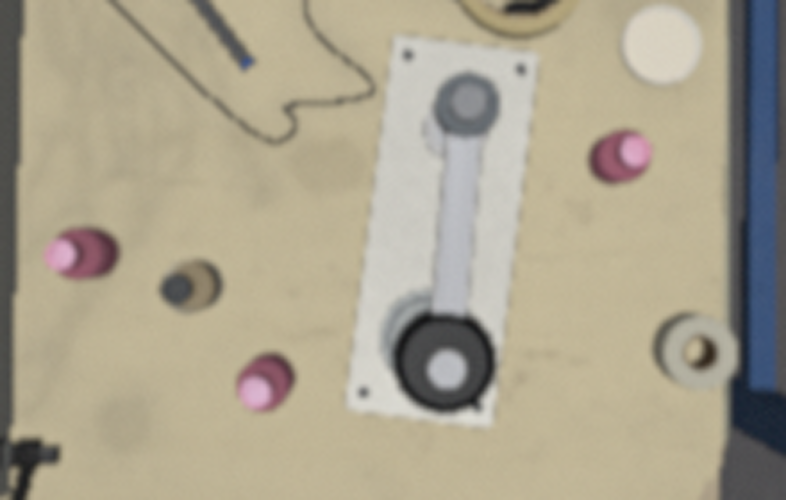

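Crops checked: the real bottle is clear/grey with a dark cap, at crop1 (177,289). The pink ones are decoys. In crop2 the stage is an ellipse centred at (556,452), giving (0.493,0.123). Post to stage measures 157 mm against 155 given, so it fits. First I go up, then across above the tablet.

```bash
python3 - <<'E'
from h import *
import workcell
print([n for n in dir(workcell) if not n.startswith('_')], getattr(workcell,'grasp_offset',None))
a=dict(np.load('pics/top1.npz'));P=cloud(a)
print('cap',pt(a,219,241),pt(a,220,241),'knob',pt(a,295,263),'post',pt(a,301,187),'roll',pt(a,360,258),'pink3',pt(a,347,202))
for n,c,zlo,zhi in(('knob',(.495,.116),.245,.262),('cap',(.535,.288),.11,.125),('post',(.649,.107),.215,.23)):
    m=(np.hypot(P[...,0]-c[0],P[...,1]-c[1])<.025)&(P[...,2]>zlo)&(P[...,2]<zhi); q=P[m]; print(n,m.sum(),((q.max(0)+q.min(0))/2).round(4),q.mean(0).round(4))
E
```

```text
['MotionError', 'get_state', 'grasp_offset', 'hand_in', 'read_camera'] 0.0187
cap [0.5327 0.2924 0.1136] [0.5328 0.2896 0.1163] knob [0.4966 0.1164 0.2531] post [0.6532 0.1052 0.2251] roll [ 0.4935 -0.0535  0.0528] pink3 [ 0.6299 -0.009   0.1183]
knob 90 [0.4982 0.1163 0.2513] [0.4978 0.1172 0.2532]
cap 67 [0.5352 0.292  0.1158] [0.5352 0.2921 0.1166]
post 82 [0.6514 0.1062 0.2236] [0.6516 0.1062 0.2235]
```

>>> step_arm --pt "0 0 45 0 0 0 1" --pt "0 0 45 0 0 0 1" --pt "0 0 45 0 0 0 1" --pt "0 0 45 0 0 0 1" --pt "0 0 45 0 0 0 1"

```text
clock: 0.6
tcp_pos: [0.1756, 0.547, 0.4579]
orientation: [0.0, 0.155, 0.988, 0.0]
wrist_force: [0.9, 2.2, 0.4]
finger_gap: 0.0854
grip_force: 0.0
```

>>> step_arm --pt "22 -43 0 0 0 1.4 1" --pt "22 -43 0 0 0 1.4 1" --pt "22 -43 0 0 0 1.4 1" --pt "22 -43 0 0 0 1.4 1" --pt "22 -43 0 0 0 1.4 1"

```text
clock: 1.1
tcp_pos: [0.2862, 0.3308, 0.4559]
orientation: [-0.0, 0.093, 0.996, -0.0]
wrist_force: [1.3, -0.1, -0.1]
finger_gap: 0.0855
grip_force: 0.0
```

>>> step_arm --pt "22 -43 0 0 0 1.4 1" --pt "22 -43 0 0 0 1.4 1" --pt "22 -43 0 0 0 1.4 1" --pt "22 -43 0 0 0 1.4 1" --pt "22 -43 0 0 0 1.4 1"

```text
clock: 1.6
tcp_pos: [0.3961, 0.1156, 0.4562]
orientation: [-0.0, 0.033, 0.999, 0.0]
wrist_force: [0.9, 0.1, 0.6]
finger_gap: 0.0854
grip_force: 0.0
```

```bash
python3 - <<'E'
from h import *
s=get_state(); print(s['tcp_pos'],s['joint_pos'].round(3),s['wrist_force'].round(1),s['clock'])
c=snap('wrist','w1'); T=c['world_from_camera']; print(T.round(3))
P=cloud(c)
m=(P[...,2]>.245)&(P[...,2]<.262)&(np.hypot(P[...,0]-.495,P[...,1]-.116)<.03);q=P[m];print(m.sum(),((q.max(0)+q.min(0))/2).round(4) if m.sum() else 0)
E
```

```text
[0.39613546 0.11560971 0.45620855] [0.089 0.035 0.26  1.796 0.    0.154] [0.9 0.1 0.6] 1.6
[[ 0.068  0.945  0.321  0.313]
 [ 0.998 -0.064 -0.022  0.12 ]
 [-0.     0.322 -0.947  0.598]
 [ 0.     0.     0.     1.   ]]
340 [0.495  0.1161 0.2503]
```

View pics/w1.png

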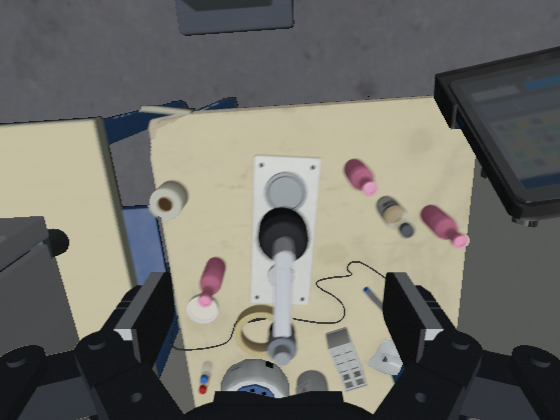

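The wrist view shows the stage at (285,190), the head at (283,233) and the bottle's cap at (407,230). The knob measures (0.496,0.116), which agrees with the top view. Now I go down over it.

>>> step_arm --pt "33 0 0 0 0 0 1" --pt "33 0 0 0 0 0 1" --pt "34 1 -30 0 0 0 1" --pt "0 0 -45 0 0 0 1" --pt "0 0 -45 0 0 0 1"

```text
clock: 2.15
tcp_pos: [0.4969, 0.1185, 0.3338]
orientation: [-0.0, 0.034, 0.999, 0.0]
wrist_force: [0.3, -0.4, 0.5]
finger_gap: 0.0854
grip_force: 0.0
```

>>> step_arm --pt "0 0 -45 0 0 0 1" --pt "0 0 -40 0 0 0 1" --pt "0 0 -29 0 0 0 1" --pt "0 0 0 0 0 0 1" --pt "0 0 0 0 0 0 1"

```text
clock: 2.65
tcp_pos: [0.4956, 0.1187, 0.2226]
orientation: [-0.001, 0.033, 0.999, -0.0]
wrist_force: [0.1, 0.5, 0.4]
finger_gap: 0.0852
grip_force: 0.0
```

>>> step_arm --pt "0 0 0 0 0 0 -1" --pt "0 0 0 0 0 0 -1" --pt "0 0 0 0 0 0 -1" --pt "0 0 0 0 0 0 -1" --pt "0 0 0 0 0 0 -1" --newtons 20

```text
clock: 3.15
tcp_pos: [0.4963, 0.1184, 0.2231]
orientation: [0.001, 0.033, 0.999, 0.0]
wrist_force: [0.1, -0.3, 3.4]
finger_gap: 0.0213
grip_force: 19.9
```

The knob is gripped at a 21 mm gap. Next I work out the arc for swinging 80° counter-clockwise, to the robot's right.

```bash
cat > arc.py <<'E'
import numpy as np
def arc(k,post,turns):
    k=np.array(k[:2]);post=np.array(post);r=k-post; print('r',np.hypot(*r),np.degrees(np.arctan2(r[1],r[0])))
    a=np.arctan2(r[1],r[0]);p=k.copy()
    for t in turns:
        a+=np.radians(t);q=post+.155*np.array([np.cos(a),np.sin(a)]);d=np.round((q-p)*1000);print([*d,t]);p=p+d/1000
    print('end',p)
E
python3 -c "
from arc import *
arc((.4963,.1184),(.6510,.106),[4]+[8]*9+[4])"
```

```text
r 0.1551961661897613 175.417246566979
[np.float64(-0.0), np.float64(-11.0), 4]
[np.float64(1.0), np.float64(-21.0), 8]
[np.float64(4.0), np.float64(-22.0), 8]
[np.float64(7.0), np.float64(-20.0), 8]
[np.float64(10.0), np.float64(-19.0), 8]
[np.float64(13.0), np.float64(-18.0), 8]
[np.float64(15.0), np.float64(-16.0), 8]
[np.float64(17.0), np.float64(-13.0), 8]
[np.float64(18.0), np.float64(-11.0), 8]
[np.float64(20.0), np.float64(-8.0), 8]
[np.float64(11.0), np.float64(-3.0), 4]
end [ 0.6123 -0.0436]
```

>>> step_arm --pt "0 -11 0 0 0 4 -1" --pt "1 -21 0 0 0 8 -1" --pt "4 -22 0 0 0 8 -1" --pt "7 -20 0 0 0 8 -1"

```text
clock: 3.55
tcp_pos: [0.5083, 0.0443, 0.2231]
orientation: [0.001, -0.213, 0.977, 0.0]
wrist_force: [3.8, 3.7, 0.8]
finger_gap: 0.0213
grip_force: 20.1
```

>>> step_arm --pt "10 -19 0 0 0 8 -1" --pt "13 -18 0 0 0 8 -1" --pt "15 -16 0 0 0 8 -1" --pt "17 -13 0 0 0 8 -1" --pt "18 -11 0 0 0 8 -1"

```text
clock: 4.05
tcp_pos: [0.5812, -0.0329, 0.2231]
orientation: [0.0, -0.534, 0.846, 0.0]
wrist_force: [0.0, 4.8, 4.7]
finger_gap: 0.0213
grip_force: 20.4
```

>>> step_arm --pt "20 -8 0 0 0 8 -1" --pt "11 -3 0 0 0 4 -1" --pt "0 0 0 0 0 0 0.3" --pt "0 0 0 0 0 0 0.3" --pt "0 0 0 0 0 0 0.3"

```text
clock: 4.55
tcp_pos: [0.6112, -0.0432, 0.2221]
orientation: [-0.0, -0.617, 0.787, 0.0]
wrist_force: [-0.1, 0.3, 0.4]
finger_gap: 0.0557
grip_force: 0.0
```

>>> step_arm --pt "0 0 10 0 0 0 0.3" --pt "0 0 40 0 0 0 0.3" --pt "0 0 45 0 0 0 0.3" --pt "0 0 45 0 0 0 0.3" --pt "0 0 0 0 0 0 0.3"

```text
clock: 5.05
tcp_pos: [0.6132, -0.0436, 0.3709]
orientation: [0.004, -0.617, 0.787, -0.005]
wrist_force: [1.5, -0.4, -0.0]
finger_gap: 0.0554
grip_force: 0.0
```

```bash
python3 - <<'E'
from h import *
s=get_state(); print(s['joint_pos'].round(3))
c=snap('top','top2');P=cloud(c)
b=snap('side','side2');Q=cloud(b)
# stage: grey disc, from points at z~18 in top and side
for n,X in(('top',P),('side',Q)):
    m=(np.hypot(X[...,0]-.494,X[...,1]-.122)<.05)&(X[...,2]>.0155)&(X[...,2]<.022);q=X[m]
    if m.sum():print(n,m.sum(),((q.max(0)+q.min(0))/2).round(4),q.mean(0).round(4),np.ptp(q,axis=0))
cv2.imwrite('pics/crop3.png',cv2.resize(c['image'][150:300,170:390],(792,540),interpolation=cv2.INTER_CUBIC)[:,:,::-1])
E
```

```text
[-0.201  0.403  0.516  1.671  0.    -1.531]
top 554 [0.4971 0.122  0.0187] [0.4986 0.1232 0.0183] [0.08583496 0.07774702 0.0064049 ]
```

View pics/crop3.png

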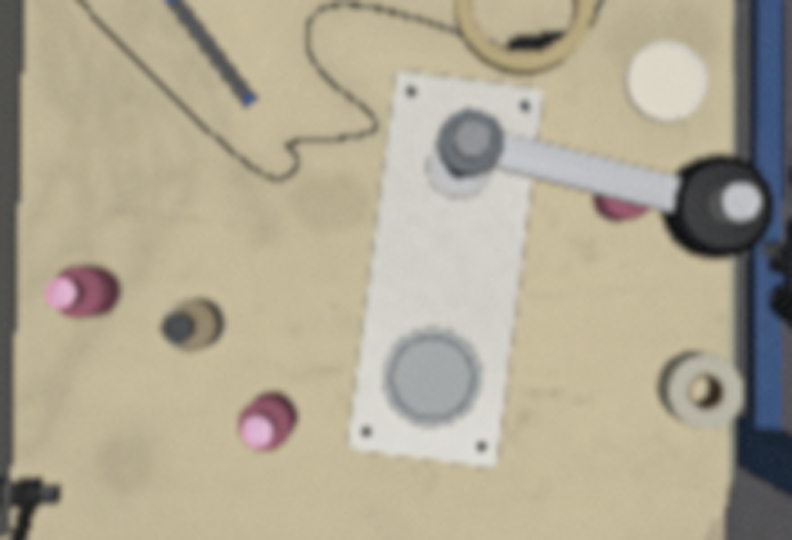

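The stage is now open at crop (432,377). The head is parked at the right with its knob at (741,202), and the roll, the dish and the marker have not moved. The bottle's cap is at (180,327).

```bash
python3 - <<'E'
from h import *
c=dict(np.load('pics/top2.npz'));b=dict(np.load('pics/side2.npz'))
def ray(c,u,v,z):
    K=c['K'];T=c['world_from_camera'];d=T[:3,:3]@np.array([(u-K[0,2])/K[0,0],(v-K[1,2])/K[1,1],1]);return (T[:3,3]+d*(z-T[2,3])/d[2]).round(4)
f=lambda x,y:(170+(x+.5)*220/792-.5,150+(y+.5)*150/540-.5)
print('stage',ray(c,*f(432,377),.018),'side',ray(b,295.0,307.9,.018))
print('cap',ray(c,*f(180,327),.118),'post',ray(c,*f(474,141),.224),'knob',ray(c,*f(741,202),.254))
cn=[ray(c,*f(*p),.012)[:2] for p in((410,91),(525,106),(366,431),(481,446))];m=np.mean(cn,0);e=(cn[0]+cn[1]-cn[2]-cn[3]);e/=np.hypot(*e);print('plate centre',m,'yaw',np.arctan2(e[1],e[0]),'stage from plate',m-.08*e,'post from plate',m+.075*e)
E
```

```text
stage [0.4973 0.1228 0.018 ] side [0.4944 0.1226 0.018 ]
cap [0.5341 0.2902 0.118 ] post [0.6495 0.1045 0.224 ] knob [ 0.6147 -0.0447  0.254 ]
plate centre [0.57645 0.11395] yaw -0.11348531792038746 stage from plate [0.4969646  0.12300935] post from plate [0.65096756 0.10545686]
```

>>> step_arm --pt "-10 42 0 0 0 -3 0.3" --pt "-10 42 0 0 0 -3 0.3" --pt "-10 42 0 0 0 -3 0.3" --pt "-10 42 0 0 0 -3 0.3" --pt "-10 42 0 0 0 -3 0.3"

```text
clock: 5.65
tcp_pos: [0.5603, 0.1679, 0.3609]
orientation: [-0.001, -0.508, 0.861, 0.001]
wrist_force: [0.2, -0.5, 0.1]
finger_gap: 0.0556
grip_force: 0.0
```

>>> step_arm --pt "-10 42 0 0 0 -3 0.3" --pt "-9 42 0 0 0 -3 0.3" --pt "-9 40 -30 0 0 0 0.3" --pt "0 0 -40 0 0 0 0.3" --pt "0 0 -20 0 0 0 0.3"

```text
clock: 6.15
tcp_pos: [0.531, 0.2908, 0.2678]
orientation: [-0.003, -0.465, 0.886, 0.0]
wrist_force: [-0.6, -0.5, 1.0]
finger_gap: 0.0553
grip_force: 0.0
```

>>> step_arm --pt "0 0 0 0 0 0 0.3" --pt "0 0 0 0 0 0 0.3"

```text
clock: 6.35
tcp_pos: [0.5332, 0.2896, 0.2723]
orientation: [-0.001, -0.463, 0.886, 0.0]
wrist_force: [0.6, 0.6, 1.1]
finger_gap: 0.0553
grip_force: 0.0
```

```bash
python3 - <<'E'
from h import *
s=get_state(); print(s['tcp_pos'],s['joint_pos'].round(3),s['wrist_force'].round(1))
c=snap('wrist','w2');P=cloud(c)
m=(np.hypot(P[...,0]-.535,P[...,1]-.29)<.025)&(P[...,2]>.1)&(P[...,2]<.13);q=P[m]
print(m.sum(),((q.max(0)+q.min(0))/2).round(4) if m.sum() else 0, np.ptp(q,axis=0) if m.sum() else 0)
m=(np.hypot(P[...,0]-.535,P[...,1]-.29)<.025)&(P[...,2]>.115)&(P[...,2]<.13);q=P[m];print(((q.max(0)+q.min(0))/2).round(4),q.mean(0))
E
```

```text
[0.53320511 0.28957668 0.27234798] [ 0.365  0.374  0.232  1.431  0.    -0.598] [0.6 0.6 1.1]
533 [0.5334 0.2922 0.1096] [0.02098385 0.02108835 0.01901515]
[0.5335 0.2922 0.1171] [0.533273   0.29194085 0.11700049]
```

View pics/w2.png

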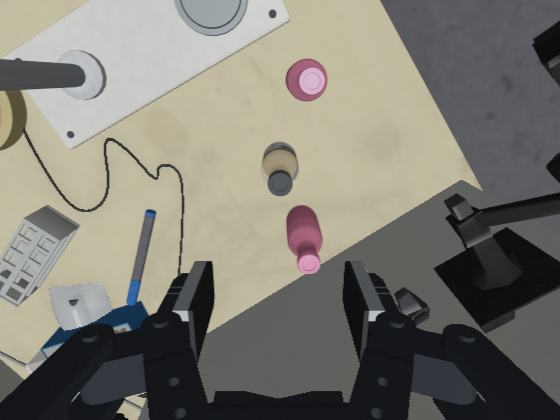

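The cap is centred between the fingers at (279,184), and the pink decoys at (306,80) and (308,263) are off the closing line. I shift 2 mm in y and go down.

>>> step_arm --pt "0 2 -40 0 0 0 0.3" --pt "0 0 -45 0 0 0 0.3" --pt "0 0 -40 0 0 0 0.3" --pt "0 0 -30 0 0 0 0.3" --pt "0 0 -22 0 0 0 0.3"

```text
clock: 6.9
tcp_pos: [0.5345, 0.2914, 0.0953]
orientation: [0.0, -0.463, 0.886, 0.0]
wrist_force: [0.0, -0.6, 0.0]
finger_gap: 0.0556
grip_force: 0.0
```

>>> step_arm --pt "0 0 0 0 0 0 0.3" --pt "0 0 0 0 0 0 -1" --pt "0 0 0 0 0 0 -1" --pt "0 0 0 0 0 0 -1" --pt "0 0 0 0 0 0 -1" --newtons 35

```text
clock: 7.4
tcp_pos: [0.5357, 0.2925, 0.0983]
orientation: [0.002, -0.463, 0.886, -0.0]
wrist_force: [-0.6, -0.6, 7.4]
finger_gap: 0.0193
grip_force: 34.1
```

>>> step_arm --pt "0 0 8 0 0 0 -1" --pt "0 0 20 0 0 0 -1" --pt "0 0 35 0 0 0 -1" --pt "0 0 40 0 0 0 -1" --pt "0 0 32 0 0 0 -1"

```text
clock: 7.9
tcp_pos: [0.5339, 0.2919, 0.2334]
orientation: [0.001, -0.463, 0.886, -0.0]
wrist_force: [0.1, 0.0, -1.3]
finger_gap: 0.0199
grip_force: 34.1
```

>>> step_arm --pt "0 0 0 0 0 0 -1" --pt "-2 -9 0 0 0 0 -1" --pt "-4 -18 0 0 0 0 -1" --pt "-6 -26 0 0 0 0 -1" --pt "-7 -30 0 0 0 0 -1"

```text
clock: 8.4
tcp_pos: [0.5133, 0.2077, 0.2285]
orientation: [-0.002, -0.464, 0.886, 0.0]
wrist_force: [-0.2, -1.3, -1.5]
finger_gap: 0.0199
grip_force: 34.2
```

>>> step_arm --pt "-7 -30 0 0 0 0 -1" --pt "-6 -28 0 0 0 0 -1" --pt "-4 -18 0 0 0 0 -1" --pt "-3 -10 0 0 0 0 -1" --pt "0 0 0 0 0 0 -1"

```text
clock: 8.9
tcp_pos: [0.4938, 0.1216, 0.2297]
orientation: [-0.001, -0.462, 0.887, 0.0]
wrist_force: [1.0, 0.3, -0.8]
finger_gap: 0.0198
grip_force: 34.2
```

>>> step_arm --pt "0 0 0 0 0 0 -1" --pt "0 0 0 0 0 0 -1"

```text
clock: 9.1
tcp_pos: [0.4951, 0.1236, 0.2305]
orientation: [-0.0, -0.464, 0.886, 0.0]
wrist_force: [-0.1, -0.2, -0.8]
finger_gap: 0.0196
grip_force: 34.2
```

```bash
python3 - <<'E'
from h import *
s=get_state(); print(s['tcp_pos'],s['wrist_force'].round(1),s['finger_gap'])
c=snap('side','side3');w=snap('wrist','w3')
cv2.imwrite('pics/crop4.png',np.hstack([cv2.resize(c['image'][130:345,190:390],(400,430)),cv2.resize(w['image'],(400,430))])[:,:,::-1])
E
```

```text
[0.49505132 0.12355296 0.23048687] [-0.1 -0.2 -0.8] 0.0195511200111585
```

View pics/crop4.png

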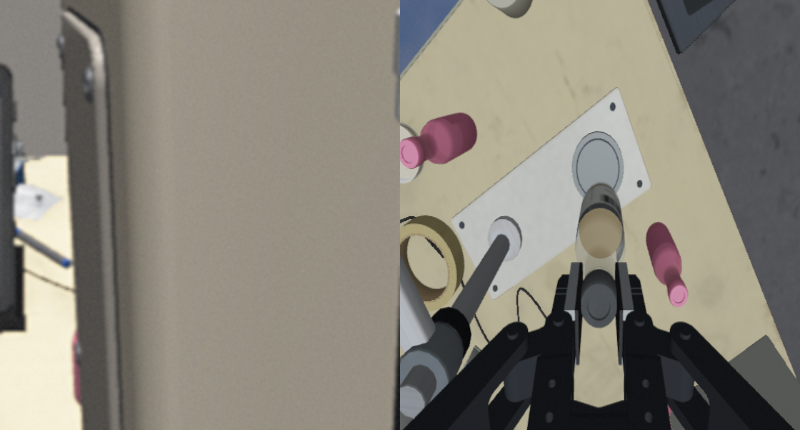

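The bottle hangs in the fingers, with its cap at (598,298) in the right-hand view, and the stage is ahead and clear at (598,166). The side camera is blocked by the arm. I measure the stage centre and the tilt from the wrist view.

```bash
python3 - <<'E'
from h import *
c=dict(np.load('pics/w3.npz'));P=cloud(c)
K=c['K'];T=c['world_from_camera']
def ray(u,v,z):
    d=T[:3,:3]@np.array([(u-K[0,2])/K[0,0],(v-K[1,2])/K[1,1],1]);return (T[:3,3]+d*(z-T[2,3])/d[2]).round(4)
print('stage',ray(277,162,.018),T[:3,3].round(3))
# bottle visible surface by height: width-mid and nearest
d=np.hypot(P[...,0]-.495,P[...,1]-.1235)<.035
ax=-T[:3,0];ax=T[:3,0] # image right axis
for z in np.arange(.13,.26,.01):
    m=d&(abs(P[...,2]-z)<.005)
    if m.sum()>5:
        q=P[m];s=q[:,:2]@T[:2,0]-np.array([.495,.1235])@T[:2,0]; f=q[:,:2]@T[:2,1]-np.array([.495,.1235])@T[:2,1]
        print(round(z,3),m.sum(),'side',s.min().round(4),s.max().round(4),'fwd',f.min().round(4),f.max().round(4))
E
```

```text
stage [0.4947 0.1199 0.018 ] [0.448 0.055 0.373]
0.14 121 side -0.0152 0.0189 fwd -0.0193 -0.0072
0.15 209 side -0.0159 0.0195 fwd -0.0195 -0.0053
0.16 245 side -0.0166 0.0192 fwd -0.0195 -0.0057
0.17 291 side -0.0168 0.019 fwd -0.0195 -0.0054
0.18 343 side -0.0174 0.0188 fwd -0.0193 -0.0052
0.19 410 side -0.0174 0.0189 fwd -0.0193 -0.0037
0.2 820 side -0.0174 0.0187 fwd -0.0193 0.0103
0.21 1449 side -0.0159 0.0168 fwd -0.0178 0.009
0.22 588 side -0.0107 0.0107 fwd -0.0123 0.002
0.23 488 side -0.0166 0.0158 fwd -0.0115 -0.0017
0.24 1167 side -0.0238 0.0228 fwd -0.0119 0.0096
0.25 3173 side -0.0239 0.0229 fwd -0.0118 0.0102
```

The bottle is upright: its body centre is within 1 mm of the tool axis. The stage averages (0.496,0.122), so I nudge (+1,−1) and go down.

>>> step_arm --pt "1 -1 -15 0 0 0 -1" --pt "0 0 -30 0 0 0 -1" --pt "0 0 -30 0 0 0 -1" --pt "0 0 -20 0 0 0 -1" --pt "0 0 -10 0 0 0 -1"

```text
clock: 9.7
tcp_pos: [0.4948, 0.1223, 0.1237]
orientation: [-0.001, -0.464, 0.886, 0.001]
wrist_force: [-0.1, -0.2, -1.4]
finger_gap: 0.0196
grip_force: 34.2
```

>>> step_arm --pt "0 0 -3 0 0 0 -1" --pt "0 0 -1 0 0 0 -1" --pt "0 0 0 0 0 0 -1"

```text
clock: 10.0
tcp_pos: [0.4969, 0.1221, 0.1228]
orientation: [0.001, -0.463, 0.886, -0.0]
wrist_force: [-0.2, 0.3, -0.5]
finger_gap: 0.0193
grip_force: 34.2
```

>>> step_arm --pt "0 0 -2 0 0 0 -1" --pt "0 0 -1 0 0 0 -1" --pt "0 0 0 0 0 0 -1"

```text
clock: 10.3
tcp_pos: [0.4962, 0.1218, 0.119]
orientation: [0.0, -0.463, 0.886, -0.0]
wrist_force: [0.4, 0.7, -0.5]
finger_gap: 0.0196
grip_force: 34.2
```

>>> step_arm --pt "0 0 -1 0 0 0 -1" --pt "0 0 -1 0 0 0 -1" --pt "0 0 0 0 0 0 -1"

```text
clock: 10.6
tcp_pos: [0.4959, 0.1218, 0.1166]
orientation: [-0.0, -0.463, 0.886, 0.0]
wrist_force: [0.4, 0.9, -1.2]
finger_gap: 0.0199
grip_force: 34.2
```

>>> step_arm --pt "0 0 -1 0 0 0 -1" --pt "0 0 -1 0 0 0 -1" --pt "0 0 0 0 0 0 -1"

```text
clock: 10.9
tcp_pos: [0.497, 0.122, 0.1163]
orientation: [0.001, -0.463, 0.886, -0.0]
wrist_force: [-0.9, 0.2, 7.6]
finger_gap: 0.0195
grip_force: 35.3
```

>>> step_arm --pt "0 0 -1 0 0 0 -1" --pt "0 0 0 0 0 0 -1" --pt "0 0 0 0 0 0 -1"

```text
clock: 11.2
tcp_pos: [0.4975, 0.1221, 0.1162]
orientation: [0.002, -0.463, 0.886, -0.001]
wrist_force: [-1.9, -0.6, 12.2]
finger_gap: 0.0197
grip_force: 36.1
```

The bottle has touched the stage. I ease off, open and retreat upward. The parked head and post are clear.

>>> step_arm --pt "0 0 2 0 0 0 -1" --pt "0 0 0 0 0 0 0.3" --pt "0 0 0 0 0 0 0.3" --pt "0 0 0 0 0 0 0.3" --pt "0 0 10 0 0 0 0.3"

```text
clock: 11.7
tcp_pos: [0.4948, 0.1217, 0.1247]
orientation: [-0.002, -0.463, 0.886, 0.001]
wrist_force: [0.2, -0.0, 0.9]
finger_gap: 0.0554
grip_force: 0.0
```

>>> step_arm --pt "0 0 40 0 0 0 0.3" --pt "0 0 45 0 0 0 0.3" --pt "0 0 45 0 0 0 0.3" --pt "0 0 45 0 0 0 0.3" --pt "0 0 45 0 0 0 0.3"

```text
clock: 12.2
tcp_pos: [0.4956, 0.1218, 0.3484]
orientation: [0.0, -0.463, 0.886, -0.0]
wrist_force: [0.7, 0.5, -0.9]
finger_gap: 0.0554
grip_force: 0.0
```

```bash
python3 - <<'E'
from h import *
s=get_state(); print(s['tcp_pos'],s['wrist_force'].round(1),s['finger_gap'])
w=snap('wrist','w4');P=cloud(w)
m=(np.hypot(P[...,0]-.496,P[...,1]-.122)<.03)&(P[...,2]>.13)&(P[...,2]<.15);q=P[m];print('cap',m.sum(),((q.max(0)+q.min(0))/2).round(4),np.ptp(q,axis=0))
m=(np.hypot(P[...,0]-.61,P[...,1]+.043)<.04)&(P[...,2]>.248)&(P[...,2]<.26);q=P[m];print('knob',m.sum(),((q.max(0)+q.min(0))/2).round(4) if m.sum() else 0)
cv2.imwrite('pics/w4.png',w['image'][:,:,::-1])
E
```

```text
[0.49555177 0.12182454 0.34841064] [ 0.7  0.5 -0.9] 0.055353929831556514
cap 363 [0.4941 0.1214 0.1337] [0.02094026 0.02098809 0.00691443]
knob 0 0
```

View pics/w4.png

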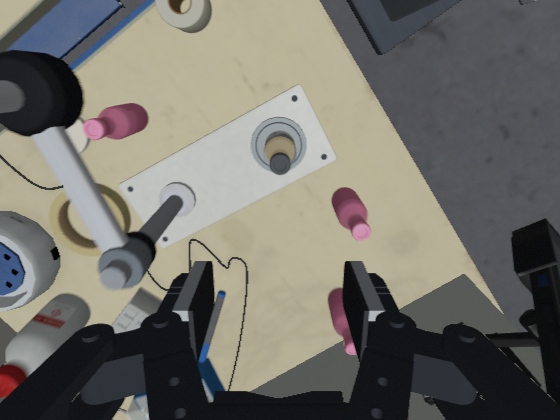

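The bottle stands upright on the stage: cap at (280,162), stage disc spanning 249–305 × 117–171, centre (277,144). I check the centring in the same picture.

```bash
python3 - <<'E'
from h import *
from arc import *
c=dict(np.load('pics/w4.npz'));K=c['K'];T=c['world_from_camera']
def ray(u,v,z):
    d=T[:3,:3]@np.array([(u-K[0,2])/K[0,0],(v-K[1,2])/K[1,1],1]);return (T[:3,3]+d*(z-T[2,3])/d[2]).round(4)
print('stage',ray(277,144,.018),'cap',ray(280,162,.136))
# stage rim from disc pixels (z 16-21mm)
P=cloud(c);m=(np.hypot(P[...,0]-.496,P[...,1]-.122)<.042)&(P[...,2]>.0155)&(P[...,2]<.0215)
q=P[m][:,:2].astype(np.float32);print('rim',m.sum(),cv2.minEnclosingCircle(q))
I=cv2.cvtColor(c['image'],cv2.COLOR_RGB2GRAY)[100:190,230:325]; cv2.imwrite('pics/crop5.png',cv2.resize(I,(570,540),interpolation=cv2.INTER_CUBIC))
E
```

```text
stage [0.4975 0.1203 0.018 ] cap [0.493  0.1197 0.136 ]
rim 1277 ((0.49645358324050903, 0.12227114289999008), 0.03594382107257843)
```

View pics/crop5.png

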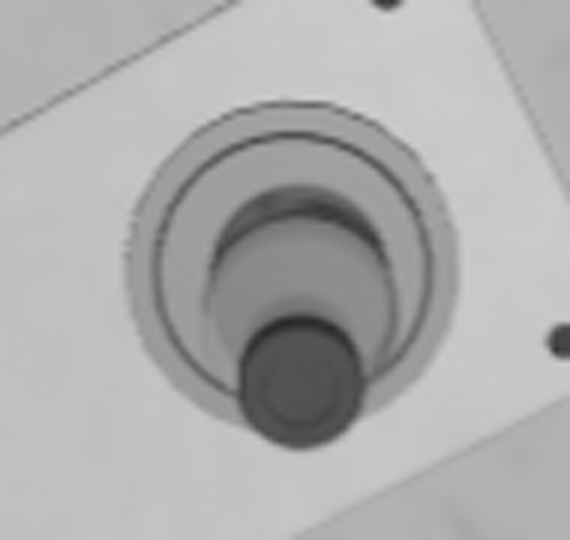

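The bottle base is about 1 mm off the ring's centre. The fitted rim has radius 35.9 mm and centre (0.4965,0.1223). Now I go back to the knob.

>>> step_arm --pt "23 -33 0 0 0 4.2 0.6" --pt "23 -33 0 0 0 4.2 0.6" --pt "24 -33 0 0 0 4.2 0.6" --pt "24 -33 0 0 0 4.2 0.6" --pt "23 -34 0 0 0 4.2 0.6"

```text
clock: 12.75
tcp_pos: [0.6137, -0.0454, 0.3464]
orientation: [0.0, -0.618, 0.786, -0.0]
wrist_force: [0.2, 0.6, 0.9]
finger_gap: 0.0685
grip_force: 0.0
```

>>> step_arm --pt "0 0 -30 0 0 0 0.6" --pt "0 0 -40 0 0 0 0.6" --pt "0 0 -35 0 0 0 0.6" --pt "0 0 -21 0 0 0 0.6" --pt "0 0 0 0 0 0 0.6"

```text
clock: 13.25
tcp_pos: [0.6108, -0.0438, 0.2164]
orientation: [-0.002, -0.617, 0.787, 0.003]
wrist_force: [-0.3, 0.6, -0.1]
finger_gap: 0.0685
grip_force: 0.0
```

>>> step_arm --pt "0 0 0 0 0 0 -1" --pt "0 0 0 0 0 0 -1" --pt "0 0 0 0 0 0 -1" --pt "0 0 0 0 0 0 -1" --pt "0 0 0 0 0 0 -1" --newtons 20

```text
clock: 13.75
tcp_pos: [0.6141, -0.0443, 0.2219]
orientation: [0.001, -0.617, 0.787, -0.001]
wrist_force: [0.1, -0.2, 5.2]
finger_gap: 0.0218
grip_force: 19.8
```

```bash
python3 - <<'E'
from h import *
from arc import *
p=get_state()['tcp_pos'];print(p)
st=np.array([.4965,.1223]);post=np.array([.6505,.105]);a0=np.arctan2(*(p[:2]-post)[::-1]);a1=np.arctan2(*(st-post)[::-1]);t=np.degrees(a0-a1)
t=(t+180)%360-180;print('turn',-t)
arc(p,post,[-4]+[-8]*8+[-6,-3,-(round(t-77,1))] if t>77 else [-4]+[-8]*8+[-6,-(t-74)])
E
```

```text
[ 0.6141128  -0.04432067  0.22185516]
turn -82.71440397320953
r 0.15369024727549485 -103.69519757639459
[np.float64(-11.0), np.float64(2.0), -4]
[np.float64(-20.0), np.float64(8.0), -8]
[np.float64(-19.0), np.float64(10.0), -8]
[np.float64(-17.0), np.float64(14.0), -8]
[np.float64(-15.0), np.float64(15.0), -8]
[np.float64(-13.0), np.float64(17.0), -8]
[np.float64(-10.0), np.float64(20.0), -8]
[np.float64(-7.0), np.float64(20.0), -8]
[np.float64(-5.0), np.float64(21.0), -8]
[np.float64(-1.0), np.float64(16.0), -6]
[np.float64(-1.0), np.float64(8.0), -3]
[np.float64(1.0), np.float64(16.0), np.float64(-5.7)]
end [0.4961128  0.12267933]
```

>>> step_arm --pt "-11 2 0 0 0 -4 -1" --pt "-20 8 0 0 0 -8 -1" --pt "-19 10 0 0 0 -8 -1" --pt "-17 14 0 0 0 -8 -1" --pt "-15 15 0 0 0 -8 -1"

```text
clock: 14.25
tcp_pos: [0.533, 0.0057, 0.2219]
orientation: [0.003, -0.341, 0.94, -0.001]
wrist_force: [8.2, 4.9, 2.1]
finger_gap: 0.0215
grip_force: 19.5
```

>>> step_arm --pt "-13 17 0 0 0 -8 -1" --pt "-10 20 0 0 0 -8 -1" --pt "-7 20 0 0 0 -8 -1" --pt "-5 21 0 0 0 -8 -1" --pt "-1 16 0 0 0 -6 -1"

```text
clock: 14.75
tcp_pos: [0.4964, 0.0995, 0.2218]
orientation: [0.003, -0.017, 1.0, -0.0]
wrist_force: [3.5, -1.7, 4.5]
finger_gap: 0.0209
grip_force: 20.4
```

>>> step_arm --pt "-1 14 0 0 0 -5 -1" --pt "1 10 0 0 0 -3.7 -1" --pt "0 0 0 0 0 0 -1" --pt "0 0 0 0 0 0 -1"

```text
clock: 15.15
tcp_pos: [0.4973, 0.1231, 0.2218]
orientation: [0.003, 0.056, 0.998, 0.0]
wrist_force: [4.0, -0.5, 7.5]
finger_gap: 0.0217
grip_force: 20.5
```

The knob is at (0.497,0.123), within 1 mm of the target. I release, go up, back off toward the robot and look.

>>> step_arm --pt "0 0 0 0 0 0 0.6" --pt "0 0 0 0 0 0 0.6" --pt "0 0 0 0 0 0 0.6" --pt "0 0 0 0 0 0 0.6" --pt "0 0 10 0 0 0 0.6"

```text
clock: 15.65
tcp_pos: [0.4939, 0.1227, 0.2286]
orientation: [-0.002, 0.057, 0.998, -0.0]
wrist_force: [-0.6, -0.5, 0.5]
finger_gap: 0.0687
grip_force: 0.0
```

>>> step_arm --pt "0 0 40 0 0 0 0.6" --pt "0 0 45 0 0 0 0.6" --pt "0 0 45 0 0 0 0.6" --pt "0 0 45 0 0 0 0.6" --pt "0 0 45 0 0 0 0.6"

```text
clock: 16.15
tcp_pos: [0.4943, 0.1228, 0.4525]
orientation: [0.001, 0.057, 0.998, 0.0]
wrist_force: [1.9, 0.3, 0.4]
finger_gap: 0.0688
grip_force: 0.0
```

>>> step_arm --pt "-30 -40 0 0 0 0 0.6" --pt "-30 -40 0 0 0 0 0.6" --pt "-30 -45 0 0 0 0 0.6" --pt "0 -45 0 0 0 0 0.6" --pt "0 -40 0 0 0 0 0.6"

```text
clock: 16.65
tcp_pos: [0.406, -0.0851, 0.4512]
orientation: [0.001, 0.057, 0.998, -0.0]
wrist_force: [0.0, -0.2, 0.1]
finger_gap: 0.0686
grip_force: 0.0
```

```bash
python3 - <<'E'
from h import *
s=get_state(); print(s['tcp_pos'],s['wrist_force'].round(1),s['clock'])
c=snap('top','top3');b=snap('side','side4');P=cloud(c);Q=cloud(b)
def mid(X,cx,cy,r,z0,z1):
    m=(np.hypot(X[...,0]-cx,X[...,1]-cy)<r)&(X[...,2]>z0)&(X[...,2]<z1);q=X[m];return m.sum(),((q.max(0)+q.min(0))/2).round(4),q.mean(0).round(4)
for X in(P,): print('knob',mid(X,.497,.123,.03,.245,.262),'post',mid(X,.65,.105,.025,.215,.23))
print('side bottle',mid(Q,.497,.123,.03,.03,.13))
x=cv2.resize(c['image'][150:300,170:390],(400,560));y=cv2.resize(b['image'][190:345,180:330],(400,560))
cv2.imwrite('pics/fin.png',np.hstack([x,y])[:,:,::-1])
E
```

```text
[ 0.40600547 -0.08506828  0.45124848] [ 0.  -0.2  0.1] 16.65
knob (np.int64(91), array([0.4984, 0.1225, 0.2518]), array([0.4982, 0.1232, 0.2532])) post (np.int64(84), array([0.6516, 0.1062, 0.222 ]), array([0.6517, 0.1061, 0.2232]))Traceback (most recent call last):
  File "<stdin>", line 7, in <module>
  File "<stdin>", line 5, in mid
    return umr_maximum(a, axis, None, out, keepdims, initial, where)
ValueError: zero-size array to reduction operation maximum which has no identity
```

The knob measures (0.498,0.1225) in the top view, in line with the stage. My ten pictures are used up, so I check the bottle and bystanders by depth numbers only.

```bash
python3 - <<'E'
from h import *
T=cloud(dict(np.load('pics/top3.npz')));T1=cloud(dict(np.load('pics/top1.npz')))
w=snap('wrist','w5');X=cloud(w);print(w['world_from_camera'][:3,3])
for z in np.arange(.03,.14,.02):
    m=(np.hypot(X[...,0]-.497,X[...,1]-.122)<.03)&(abs(X[...,2]-z)<.01);q=X[m]
    if m.sum(): print(round(z,2),m.sum(),q[:,:2].min(0).round(4),q[:,:2].max(0).round(4))
for n,(a,b,z0,z1) in dict(roll=(.4935,-.0535,.035,.06),pink2=(.47,.234,.1,.13),dish=(.68,-.03,.008,.03)).items():
    for C in(T1,T):
        m=(np.hypot(C[...,0]-a,C[...,1]-b)<.045)&(C[...,2]>z0)&(C[...,2]<z1);print(n,m.sum(),C[m].mean(0).round(3) if m.sum() else '')
E
```

```text
[ 0.3246769  -0.07825631  0.59197328]
0.03 107 [0.4738 0.0933] [0.5204 0.1275]
0.05 141 [0.4761 0.1025] [0.5082 0.1308]
0.07 154 [0.476  0.1025] [0.5093 0.1307]
0.09 352 [0.4763 0.1026] [0.511  0.1374]
0.11 134 [0.4841 0.1101] [0.5027 0.131 ]
0.13 63 [0.4844 0.1105] [0.4994 0.1239]
roll 309 [ 0.494 -0.067  0.049]
roll 311 [ 0.494 -0.067  0.049]
pink2 69 [0.468 0.239 0.117]
pink2 69 [0.468 0.239 0.117]
dish 216 [ 0.706 -0.041  0.014]
dish 215 [ 0.706 -0.041  0.014]
```

```bash
python3 -c "
from workcell import *
print(hand_in())"
```

```text
the job is handed in; nothing more can be done
None
```

Job handed in at about 17 s: by my last depth check the bottle stands upright within about 2 mm of the stage's middle, the head is back above it and let go, the label roll and dish measured unmoved (I did not re-measure the marker), and I was not shown the judge's result.

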